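# Grease a prototype bearing: snap the push gun onto its leaning nipple and hold the stroke

## Robot

A 7-joint arm with a two-finger parallel gripper is mounted at the origin on the work surface. World frame = base frame: x ahead of the robot, y to its left, z up, the work surface at z = 0. Lengths are in m, angles in rad, forces in N, time in s.
With the tool pointing down it reaches from about 0.425 to 0.925 m from the base axis. Payload 6.8 kg.
Tool frame: the origin (TCP) lies at the very end of the fingers, on their centre line; the grasp point (between the pads) lies 19 mm behind it (hold_point_z is the distance from the TCP to the grasp point, in m); z points along the fingers, y is the direction in which the jaws open and shut (so a half turn about z gives the same grasp; the last joint's range is limited). The gripper opens to 85 mm and grips with 20 to 120 N. Pads are 22 mm wide; open, the fingers measure 114 mm over their backs; the gripper's body (76 mm by 85 mm) begins 54 mm behind the grasp point. The pads swing forward as they close: fully open they stand 13 mm farther back than shut.
Start: joints at [1.004, 0.477, 0.022, 1.555, -0.011, 1.109, -0.083], TCP at [0.299, -0.605, 0.231] pointing down, gripper open.
Joint ranges: [-2.96, 2.96], [-0.34, 2.1], [-1.41, 1.46], [0.24, 2.44], [-1.37, 4.51], [0.17, 1.92], [-2.96, 2.96]. Speed limits (rad/s): [2.39, 2.39, 3.14, 3.14, 3.14, 3.14, 3.14].

## Interface

Orientations are given as a unit quaternion [w, x, y, z].
In Python, from station import get_obs, read_camera, calibration, hand_in, regions_of, hold_point_z gives the robot as it stands.
- The arm moves only by the tool send_rows, never from a script. Its argument "motion" is text: rows parted by semicolons, each of 7 numbers parted by spaces: the shift along the world's x, y, z in cm, then the turn, a rotation vector about the world's x, y, z in degrees, then the closure, from 0 (fully open) to 1 (shut). In form: dx dy dz rx ry rz fingers; .... A call has 1 to 20 rows; each row shifts and turns the pose as measured when the row begins; what a row does not reach is not made up. A row lasts 1/12 s, in which the tool goes at most 41.7 mm and 7.16 degrees, less where a joint would pass 70% of its speed; a pose out of reach is approached as far as the arm can. A call is refused whole if a number of a shift passes 4.17 or a number of a turn 7.16, either way. A call with a gripper value outside its range is refused whole. The fingers move at their own pace and stop on an object; "newtons" is the grip in N (left out, the last holds). Time passes only in rows, so rows that do not move let the fingers close. It gives the time, the measured TCP pose, the force and the opening at its end, in the units of the state.
- get_obs(): the state, without advancing time (a new reading comes with each control period).
- read_camera(name): name is "scene" or "top" or "wrist"; returns the picture (384x512x3 uint8, red, green, blue); there is no depth.
- calibration(name): a dict with "mtx" (3x3 intrinsics, pixels), "R" (3x3) and "t" (3): a world point X has camera coordinates R X + t; the wrist camera has in their place "hand_eye" (4x4, takes a point from camera to tool coordinates, whose origin is the TCP and whose axes are the flange's). Camera axes: x right, y down, z forward; pixel columns grow to the right and rows downward; lengths in m; the calibration is good to about 2 mm. A picture is of the moment at which its call begins: read the wrist's pose just before it. calibration takes no time and is no camera call.
- hand_in(): hands the job in, once; it reports no verdict.
Trained networks look in the newest picture that a camera, given by its name, has taken for a name from the list of things; names that differ only in an ending like _2 or _b are one class to them, and where a whole thing is asked for, a point or a joint stands for the part that bears it (a point fixed in the world has none). Each returns a list of dicts, best first, with "conf" (0 to 1); they miss things now and then, are a little off and sometimes report something else, mostly with a low value. They report only what shows in the picture. A call takes as long as a camera call. They do not tell look-alikes from the thing itself.
- regions_of(thing, camera): "region" (384x512 bool, what is visible of it) and "point" ([column, row] in pixels, amid what is visible of it).
The state is a dict: "t": time; "q": joint angles; "joint_vel": joint speeds; "joint_torque": joint torques, N m; "eef_pos": TCP position; "tool_rot": TCP orientation; "contact_force": force on the tool from outside, world axes, zero at the start; "torque": the same for the moment, N m; "gripper_width": opening from 0.0 (shut) to 1.0 (fully open).
Only numpy, scipy, OpenCV 4.12 (cv2) and the standard library are available. Lean on these libraries where they do the work, as an engineer would, in place of code of your own. Each camera call takes 0.05 s, during which the arm holds its last target.

## Task

Lift the small grease gun out of its wooden stand and press its nozzle squarely onto the leaning grease nipple of the bearing block until the coupler snaps over the nipple's head. Then keep pushing along the nipple against the gun's spring until the nozzle is pushed more than half of its travel into the gun, and finish while holding it there: do not let go. Leave the other things on the desk where they are.

Things in the scene. Friction and masses are not known exactly. Their poses are not given: they have to be found in the camera images.
- gun_grip (a point): Centre of the square aluminium grip of a small push-type grease gun that stands upright in the stand, nozzle down. Grip 30 x 30 mm (flat sides along its x and y), 44 mm tall; the back end is 25 mm above this point. z points out of the back end (up at the start).
- gun: The whole grease gun, 0.25 to 0.4 kg. Origin: centre of its collar's underside, 29 mm below gun_grip; same axes. The round dark collar, 46 mm across, 8 mm thick, lies right below the grip: fingertips may bear on its upper face to push. Below it stands the steel nozzle, 55 mm long. Same shape after each quarter turn about z.
- gun_mouth (a point): Centre of the nozzle's open mouth, 84 mm below gun_grip on the gun's axis (less by joint gun_nozzle). z points into the nozzle. 34 mm across outside; flared from 26 mm to a 20 mm bore. Four sprung jaws 9 mm inside snap behind the nipple's head (7 to 9 N; some 6 N back out). The bore's floor is 23.5 mm deep: the nipple's tip rests there once snapped in, and stops at about 12 to 15 mm if not.
- gun_nozzle (a joint): How far the nozzle is pushed into the gun against its spring, m: 0 = out (at the start), 0.014 = all the way in. About 5.5 N to begin to move, 9.5 N at half travel (0.007), 13 N all the way in.
- nipple_tip (a point): Outer end of the steel ball-head grease nipple, about 138 mm above the desk. z is its axis, out of the block, 30 degrees from vertical, leaning to the block's -x side (roughly to the robot); y is level. A rounded 7 mm tip, a ball 16 mm across centred 9.5 mm below this point, a 10 mm neck, an 18 mm base from 22 mm and the block from 30 mm below the tip.
- bearing: Grey cast pillow-block bearing, fixed to the desk, on a plywood plate 200 x 110 x 12 mm. Origin: centre of the plate's underside. Round housing 90 mm across, top 115 mm above the desk; a steel shaft stub along its y reaches 60 mm to either side at 70 mm height. The nipple leans to its -x side.
- stand_top (a point): Fixed wooden block 80 x 80 x 70 mm with an upright 38 mm hole, in which the gun's nozzle hangs while the collar rests on the block's top. This point is the centre of the hole's mouth, 70 mm above the desk.
- mouse: Bystander: black cordless computer mouse, 105 x 60 x 32 mm; origin at the centre of its underside.
- pen_cup: Bystander: black cup with pens, 72 mm across, 95 mm tall, pens to 145 mm; origin at the centre of its underside.
- arc_sample: Bystander: flat curved piece of wood, about 100 mm long, 26 mm wide, 14 mm thick; origin on its underside.
- note_block: Bystander: block of white note paper, 90 x 90 x 35 mm; origin at the centre of its underside.
Things that resemble listed ones, but are neither listed nor needed, are in the scene too. Of the things that look like the bearing, the middle-sized one is meant.

How it is judged:
By the outcome, as a careful person would: the job done as asked, in the order asked, and still so for the second after the job is handed in, while the arm keeps its last pose, push and grip.
It also fails if it takes over 48 s, if anything falls off the work surface, if the arm or the gripper's body presses on something with over 40 N, if the wrist force passes 120 N, or if a joint passes its speed limit or range.

## Working session

There is one attempt and no reset: what is moved stays moved. The work goes in short steps, Python scripts to look and compute and a tool call to move; the robot and the scene stay as the last step left them, time stands still between calls to the robot, and variables do not carry over. Pictures are saved under pics/ and viewed, and the job is handed in when it is done.

Besides the shell and the picture viewer there is one more tool, called after "Emit:" by a JSON object that holds its "op" and its "data". send_rows: Moves the arm, as the interface text tells. Its arguments: {"type":"object","properties":{"motion":{"type":"string"},"newtons":{"type":"number"}},"required":["motion"]}

```bash
ls; mkdir -p pics
python3 - <<'E'
from station import *
import cv2
o=get_obs(); print(o)
for n in ["scene","top","wrist"]:
    im=read_camera(n); cv2.imwrite(f"pics/{n}0.png",im[:,:,::-1]); c=calibration(n); print(n,{k:__import__('numpy').round(v,4).tolist() for k,v in c.items()})
print(hold_point_z)
E
```

```text
pics
{'t': 0.0, 'q': array([ 1.00391265,  0.47779983,  0.02236466,  1.55645979, -0.01145671,
        1.10929128, -0.08307762]), 'joint_vel': array([ 0.00097781,  0.00044335,  0.00133469, -0.0001271 , -0.00147178,
        0.00030192,  0.00163989]), 'joint_torque': array([ 7.12628753e-04, -5.96447539e+01,  1.60817306e+00, -2.81197947e+01,
        1.24863055e-02,  9.34629614e-03, -3.25514415e-07]), 'eef_pos': array([ 0.29862771, -0.60468722,  0.23032288]), 'tool_rot': array([-8.65250605e-04,  9.73799785e-01,  2.27405235e-01, -2.97637745e-04]), 'contact_force': array([-0.22530664, -0.44172886, -0.04219304]), 'torque': array([-0.00388117,  0.02544099,  0.06514124]), 'gripper_width': 1.005545701141289}
scene {'mtx': [[398.9194, 0.0, 256.7619], [0.0, 398.9194, 191.2249], [0.0, 0.0, 1.0]], 'R': [[0.6884, 0.7252, -0.0128], [0.5062, -0.493, -0.7076], [-0.5195, 0.4806, -0.7065]], 't': [-0.3711, -0.1951, 1.4488]}
top {'mtx': [[448.0557, 0.0, 263.4173], [0.0, 448.0557, 183.5254], [0.0, 0.0, 1.0]], 'R': [[-0.0615, -0.9981, 0.0028], [-0.976, 0.0595, -0.2094], [0.2089, -0.0156, -0.9778]], 't': [0.0178, 0.552, 1.4951]}
wrist {'mtx': [[280.9477, 0.0, 256.8471], [0.0, 280.9477, 192.3638], [0.0, 0.0, 1.0]], 'hand_eye': [[0.0012, -0.9594, -0.2822, 0.0721], [1.0, 0.0011, 0.0006, -0.0001], [-0.0003, -0.2822, 0.9594, -0.1415], [0.0, 0.0, 0.0, 1.0]]}
0.0187
```

View pics/scene0.png

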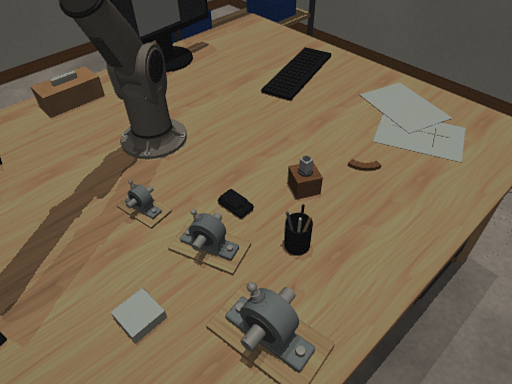

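View pics/top0.png

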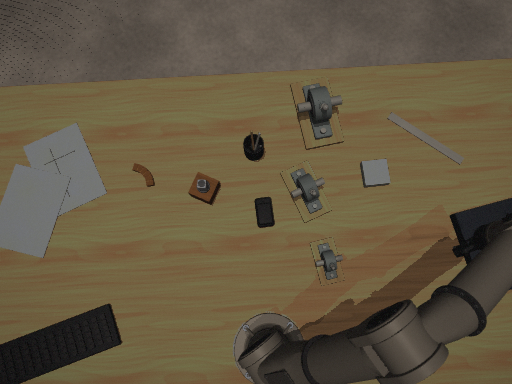

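View pics/wrist0.png

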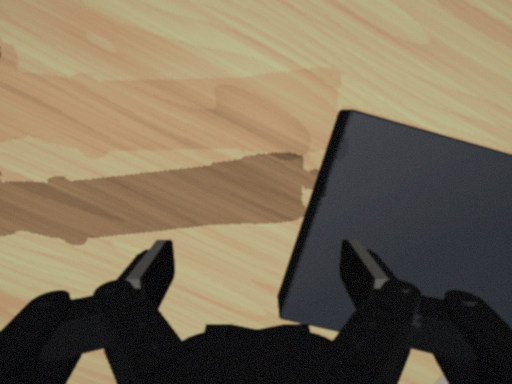

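The pictures show three bearing look-alikes:

| Size | Scene pixel | Top pixel |
|---|---|---|
| Small | (141,200) | (328,260) |
| Middle | (208,237) | (308,190) |
| Large | (268,320) | (322,108) |

The middle-sized one is the one meant. The gun in its stand is at scene (306,170) and top (203,186). Next I'll measure.

```bash
cat > h.py <<'E'
from station import *
import numpy as np, cv2
from scipy.spatial.transform import Rotation as Ro
def cam(n,o=None):
    c=calibration(n); K=np.array(c["mtx"])
    if n!="wrist": return K,np.array(c["R"]),np.array(c["t"])
    H=np.array(c["hand_eye"]); o=o or get_obs()
    w,x,y,z=o["tool_rot"]; T=np.eye(4); T[:3,:3]=Ro.from_quat([x,y,z,w]).as_matrix(); T[:3,3]=o["eef_pos"]
    M=np.linalg.inv(T@H); return K,M[:3,:3],M[:3,3]
def P(c): return c[0]@np.c_[c[1],c[2]]
def tri(cs,ps):
    A=[]
    for c,p in zip(cs,ps):
        M=P(c); A+= [p[0]*M[2]-M[0],p[1]*M[2]-M[1]]
    A=np.array(A); A/=np.linalg.norm(A[:,:3],axis=1)[:,None]
    X=np.linalg.svd(A)[2][-1]; X=np.linalg.lstsq(A[:,:3],-A[:,3],rcond=None)[0]
    return X,[np.round(proj(c,X)-p,1) for c,p in zip(cs,ps)]
def proj(c,X):
    v=c[0]@(c[1]@np.asarray(X)+c[2]); return v[:2]/v[2]
def onz(c,p,z):
    C=-c[1].T@c[2]; d=c[1].T@np.linalg.solve(c[0],[p[0],p[1],1]); return C+d*(z-C[2])/d[2]
E
python3 - <<'E'
from h import *
for n in ["scene","top"]:
    im=read_camera(n)
    for th in ["gun","gun_grip","nipple_tip","bearing","stand_top","mouse","pen_cup","arc_sample","note_block"]:
        try:
            for r in regions_of(th,n)[:5]:
                ys,xs=np.nonzero(r["region"]); print(n,th,round(r["conf"],2),np.round(r["point"],1),(xs.min(),ys.min(),xs.max(),ys.max()) if len(xs) else None, np.round(onz(cam(n),r["point"],0.03),3))
        except Exception as e: print(n,th,e)
    c=im[120:280,120:400] if n=="scene" else im[120:280,160:400]
    if n=="top": c=im[150:230,180:340]; f=5
    else: c=im[140:280,150:340]; f=4
    cv2.imwrite(f"pics/{n}1.png",cv2.resize(c,None,fx=f,fy=f,interpolation=2)[:,:,::-1])
print(get_obs()["t"])
E
```

```text
scene gun 0.81 [305.1 166.3] (np.int64(298), np.int64(156), np.int64(312), np.int64(176)) [0.508 0.245 0.03 ]
scene gun_grip 0.48 [304.8 161.4] (np.int64(298), np.int64(155), np.int64(312), np.int64(176)) [0.491 0.262 0.03 ]
scene nipple_tip 0.73 [254.  292.7] (np.int64(247), np.int64(282), np.int64(264), np.int64(303)) [ 0.727 -0.187  0.03 ]
scene nipple_tip 0.47 [194.8 216.9] (np.int64(191), np.int64(210), np.int64(200), np.int64(220)) [ 0.433 -0.142  0.03 ]
scene bearing 0.79 [146.1 207.5] (np.int64(116), np.int64(180), np.int64(170), np.int64(228)) [ 0.305 -0.222  0.03 ]
scene bearing 0.58 [209.6 247.9] (np.int64(168), np.int64(209), np.int64(250), np.int64(275)) [ 0.548 -0.18   0.03 ]
scene bearing 0.57 [272.5 338.6] (np.int64(206), np.int64(282), np.int64(333), np.int64(383)) [ 0.839 -0.236  0.03 ]
scene stand_top 0.73 [307.  182.5] (np.int64(287), np.int64(164), np.int64(322), np.int64(199)) [0.562 0.192 0.03 ]
scene mouse 0.61 [233.  205.1] (np.int64(218), np.int64(189), np.int64(252), np.int64(217)) [ 0.475 -0.034  0.03 ]
scene pen_cup 0.66 [298.3 229.3] (np.int64(283), np.i
[... 847 characters left out ...]
-0.216  0.03 ]
top stand_top 0.75 [210.1 190. ] (np.int64(190), np.int64(173), np.int64(219), np.int64(202)) [0.546 0.172 0.03 ]
top mouse 0.86 [261.3 213.1] (np.int64(255), np.int64(197), np.int64(273), np.int64(226)) [ 0.453 -0.003  0.03 ]
top pen_cup 0.63 [254.1 144.3] (np.int64(242), np.int64(130), np.int64(263), np.int64(160)) [0.704 0.008 0.03 ]
top pen_cup 0.62 [312.1 191.2] (np.int64(309), np.int64(188), np.int64(316), np.int64(195)) [ 0.52  -0.186  0.03 ]
top pen_cup 0.41 [203.  185.4] (np.int64(196), np.int64(179), np.int64(208), np.int64(192)) [0.564 0.197 0.03 ]
top arc_sample 0.74 [144.5 173.1] (np.int64(134), np.int64(165), np.int64(152), np.int64(185)) [0.622 0.402 0.03 ]
1.15
```

View pics/scene1.png

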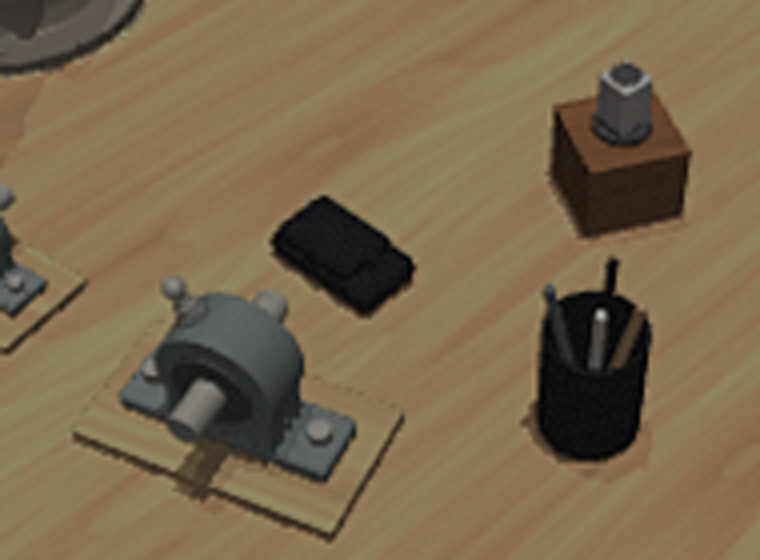

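View pics/top1.png

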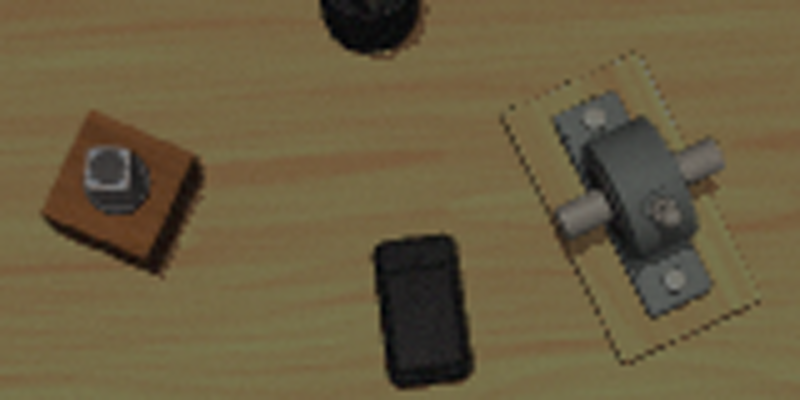

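Run:
```python
from h import *
s,t=cam("scene"),cam("top")
print("gun back",tri([s,t],[(150+629/4,140+75/4),(180+108/5,150+168/5)]))
print("nip ball",tri([s,t],[(150+174/4,140+288/4),(180+662/5,150+205/5)]))
pl=[onz(t,(180+a/5,150+b/5),0.012) for a,b in [(500,118),(637,52),(760,300),(625,363)]]
pl2=[onz(s,(150+a/4,140+b/4),0.012) for a,b in [(75,437),(330,535),(404,412)]]
print(np.round(pl,3),np.mean(pl,0)); print(np.round(pl2,3))
for i in range(4): d=pl[(i+1)%4]-pl[i]; print(np.linalg.norm(d),np.degrees(np.arctan2(d[1],d[0])))
st=[onz(t,(180+a/5,150+b/5),0.07) for a,b in [(92,111),(202,158),(157,263),(43,213)]]
print(np.round(st,3),np.mean(st,0))
for i in range(4): d=st[(i+1)%4]-st[i]; print(np.linalg.norm(d),np.degrees(np.arctan2(d[1],d[0])))
o=get_obs();w,x,y,z=o["tool_rot"];print(Ro.from_quat([x,y,z,w]).as_matrix().round(3))
```

```text
gun back (array([0.55227091, 0.19142593, 0.11997596]), [array([-0.6,  0.1]), array([-0.4, -0.3])])
nip ball (array([ 0.49986085, -0.1770059 ,  0.13150143]), [array([ 1.3, -0.2]), array([0.9, 0.4])])
[[ 0.595 -0.078  0.012]
 [ 0.638 -0.181  0.012]
 [ 0.452 -0.253  0.012]
 [ 0.413 -0.154  0.012]] [ 0.52429579 -0.16636706  0.012     ]
[[ 0.463 -0.255  0.012]
 [ 0.641 -0.182  0.012]
 [ 0.602 -0.081  0.012]]
0.11087751341272041 -67.24583827428634
0.19918441770150286 -158.85196312403104
0.10607766302325553 111.3914598268523
0.19658493058257503 22.534698441877982
[[0.603 0.206 0.07 ]
 [0.565 0.132 0.07 ]
 [0.494 0.165 0.07 ]
 [0.533 0.242 0.07 ]] [0.54898124 0.18618626 0.07      ]
0.08361306158164118 -116.93874915040382
0.07889133541504302 154.75580995327903
0.08617403571185198 62.755761129499625
0.0783977015554383 -27.104523205960824
[[ 0.897  0.443  0.   ]
 [ 0.443 -0.897  0.   ]
 [ 0.     0.    -1.   ]]
```

Emit:
{"op": "send_rows", "data": {"motion": "1.25 3.9 0.1 0 0 -1 0;1.25 3.9 0.1 0 0 -1 0;1.25 3.9 0.1 0 0 -1 0;1.25 3.9 0.1 0 0 -1 0;1.25 3.9 0.1 0 0 -1 0;1.25 3.9 0.1 0 0 -1 0;1.25 3.9 0.1 0 0 -1 0;1.25 3.9 0.1 0 0 -1 0;1.25 3.9 0.1 0 0 -1 0;1.25 3.9 0.1 0 0 -1 0;1.25 3.9 0.1 0 0 -1 0;1.25 3.9 0.1 0 0 -1 0;1.25 3.9 0.1 0 0 -1 0;1.25 3.9 0.1 0 0 -1 0;1.25 3.9 0.1 0 0 -1 0;1.25 3.9 0.1 0 0 -1 0;1.25 3.9 0.1 0 0 -1 0;1.25 3.9 0.1 0 0 -1 0;1.25 3.9 0.1 0 0 -1 0"}}

```text
t: 2.73
eef_pos: [0.5289, 0.1433, 0.2546]
tool_rot: [0.005, 0.999, 0.045, 0.003]
contact_force: [1.1, -0.8, -0.2]
gripper_width: 1.002
```

```bash
cat > snap.py <<'E'
import sys; from h import *; import pickle
n=sys.argv[1]
o=get_obs(); im=read_camera("wrist"); pickle.dump((o,im),open(f"pics/{n}.pkl","wb")); cv2.imwrite(f"pics/{n}.png",im[:,:,::-1])
print(o["t"],o["eef_pos"],o["tool_rot"],o["contact_force"])
E
python3 snap.py w1
```

```text
2.7333 [0.52892031 0.14329987 0.25455233] [0.00538963 0.99896578 0.04505674 0.0028659 ] [ 1.12403275 -0.80132911 -0.24415114]
```

Emit:
{"op": "send_rows", "data": {"motion": "1.5 2.5 0 0 0 0 0;1.5 2.5 0 0 0 0 0;0 0 0 0 0 0 0;0 0 0 0 0 0 0"}}

```text
t: 3.12
eef_pos: [0.5605, 0.211, 0.2552]
tool_rot: [0.001, 0.999, 0.053, 0.004]
contact_force: [0.2, -0.9, -0.1]
gripper_width: 1.0
```

```bash
python3 snap.py w2
```

```text
3.1167 [0.56050561 0.21103332 0.25516391] [8.10076494e-04 9.98569116e-01 5.32996578e-02 4.26749624e-03] [ 0.17622304 -0.89998862 -0.13119537]
```

View pics/w1.png

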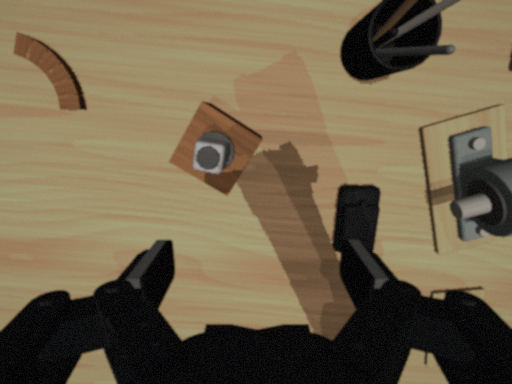

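View pics/w2.png

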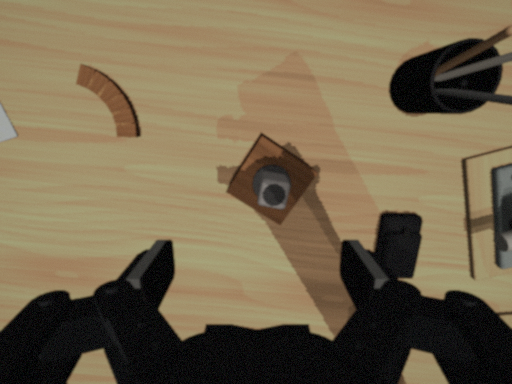

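Gun back end is at about (208,155) in w1 and (273,192) in w2, and the bearing shows at right. I'll enlarge both.

Run:
```python
import pickle,cv2,numpy as np
a=pickle.load(open("pics/w1.pkl","rb"))[1][120:180,180:240]; b=pickle.load(open("pics/w2.pkl","rb"))[1][155:215,243:303]
c=np.hstack([cv2.resize(x,None,fx=6.5,fy=6.5,interpolation=2) for x in (a,b)])
cv2.imwrite("pics/w12.png",np.clip(c[:,:,::-1]*1.3,0,255).astype('uint8'))
```

```text
(no output)
```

View pics/w12.png

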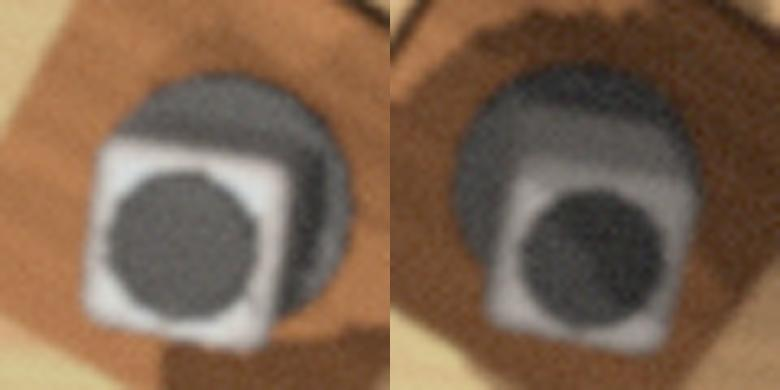

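Run:
```python
from h import *; import pickle
c1=cam("wrist",pickle.load(open("pics/w1.pkl","rb"))[0]);c2=cam("wrist",pickle.load(open("pics/w2.pkl","rb"))[0])
u1=lambda a,b:(180+a/6.5-.4,120+b/6.5-.4); u2=lambda a,b:(243+(a-390)/6.5-.4,155+b/6.5-.4)
X,e=tri([c1,c2],[u1(183,245),u2(592,257)]);print(X,e)
s,t=cam("scene"),cam("top")
print(tri([c1,c2,s,t],[u1(183,245),u2(592,257),(150+629/4,140+75/4),(180+108/5,150+168/5)]))
for c,u,ps in [(c1,u1,[(102,140),(288,158),(270,348),(87,322)]),(c2,u2,[(518,160),(698,180),(662,350),(488,322)])]:
    q=np.array([onz(c,u(*p),.124) for p in ps]); print(q.mean(0))
    for i in range(4): d=q[(i+1)%4]-q[i]; print(round(np.linalg.norm(d),4),round(np.degrees(np.arctan2(d[1],d[0])),1))
o=get_obs(); w,x,y,z=o["tool_rot"];R=Ro.from_quat([x,y,z,w]).as_matrix();print(R.round(3),o["eef_pos"],np.degrees(np.arctan2(R[1,0],R[0,0])))
print(onz(c1,u1(183,245),.124),onz(c2,u2(592,257),.124))
```

```text
[0.55234877 0.19254007 0.12017144] [array([ 0. , -0.1]), array([-0. ,  0.1])]
(array([0.55216991, 0.19212792, 0.11946553]), [array([0.6, 0. ]), array([0.3, 0.1]), array([-0.4,  0.1]), array([-0.6, -0.2])])
[0.55323237 0.19144648 0.124     ]
0.0274 -90.3
0.0289 177.9
0.0278 86.8
0.0275 -2.9
[0.55396744 0.19301737 0.124     ]
0.0279 -90.3
0.0281 176.3
0.0279 86.5
0.0266 -3.8
[[ 0.994  0.106  0.009]
 [ 0.106 -0.994 -0.001]
 [ 0.009  0.002 -1.   ]] [0.56034669 0.21111663 0.25522292] 6.10803818947462
[0.55293111 0.19200666 0.124     ] [0.55350915 0.19287578 0.124     ]
```

Emit:
{"op": "send_rows", "data": {"motion": "-0.37 -0.95 -1.0 0 0.25 -4.3 0;-0.37 -0.95 -2.0 0 0.25 -4.3 0;0 0 -3.0 0 0 0 0;0 0 -2.0 0 0 0 0;0 0 0 0 0 0 0;0 0 0 0 0 0 0"}}

```text
t: 3.67
eef_pos: [0.5521, 0.1826, 0.1752]
tool_rot: [0.002, 1.0, -0.029, 0.002]
contact_force: [-0.4, -0.2, -0.0]
gripper_width: 1.0
```

```bash
python3 snap.py w3
python3 - <<'E'
from h import *
o=get_obs(); w,x,y,z=o["tool_rot"];R=Ro.from_quat([x,y,z,w]).as_matrix();print(R.round(4),np.degrees(np.arctan2(R[1,0],R[0,0])))
E
```

```text
3.6667 [0.55208928 0.1825753  0.17522826] [ 0.00217569  0.99956124 -0.02948102  0.00186145] [-0.37148698 -0.21100184 -0.02621482]
[[ 0.9982 -0.0593  0.0035]
 [-0.0593 -0.9982 -0.0047]
 [ 0.0038  0.0045 -1.    ]] -3.3969713086420708
```

View pics/w3.png

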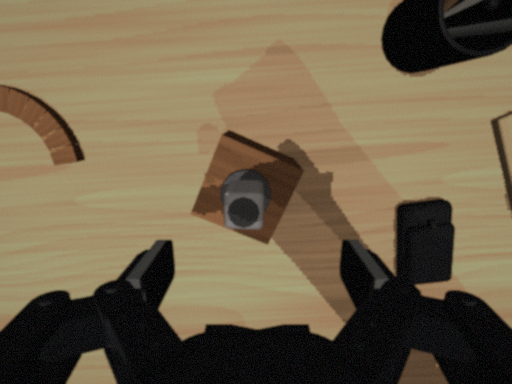

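Emit:
{"op": "send_rows", "data": {"motion": "0.05 0.5 -1 0.1 0.1 0.5 0;0.05 0.3 -1 0.1 0.1 0.3 0;0 0 -0.5 0 0 0 0;0 0 0 0 0 0 0;0 0 0 0 0 0 0"}}

```text
t: 4.13
eef_pos: [0.5556, 0.1917, 0.1524]
tool_rot: [-0.001, 1.0, -0.022, 0.003]
contact_force: [0.7, -0.4, 0.6]
gripper_width: 0.996
```

Emit:
{"op": "send_rows", "data": {"motion": "-0.2 0 -2 0 0 0 0;0 0 -2 0 0 0 0;0 0 -1 0 0 0 0;0 0 -0.5 0 0 0 0;0 0 -0.2 0 0 0 0;0 0 0 0 0 0 0"}}

```text
t: 4.63
eef_pos: [0.5558, 0.1934, 0.0962]
tool_rot: [-0.002, 1.0, -0.022, 0.006]
contact_force: [0.5, -0.7, -0.3]
gripper_width: 0.994
```

```bash
python3 snap.py w4
```

```text
4.6333 [0.55576979 0.19342109 0.09615274] [-0.00211129  0.99974431 -0.02179141  0.00565628] [ 0.50977187 -0.70310972 -0.27957194]
```

View pics/w4.png

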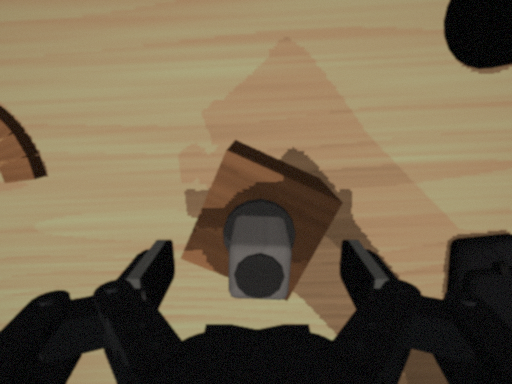

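Emit:
{"op": "send_rows", "data": {"motion": "-0.15 -0.1 -0.5 -0.1 0.4 0 0;-0.1 0 -0.4 0 0.2 0 0;0 0 -0.2 0 0 0 0;0 0 -0.1 0 0 0 0;0 0 0 0 0 0 0"}}

```text
t: 5.1
eef_pos: [0.555, 0.193, 0.0859]
tool_rot: [-0.002, 1.0, -0.022, 0.002]
contact_force: [0.7, 0.3, 0.3]
gripper_width: 1.0
```

Emit:
{"op": "send_rows", "data": {"motion": "-0.15 0 -0.15 0 0 0 1;0 0 0 0 0 0 1;0 0 0 0 0 0 1;0 0 0 0 0 0 1;0 0 0 0 0 0 1;0 0 0 0 0 0 1;0 0 0 0 0 0 1;0 0 0 0 0 0 1", "newtons": 80}}

```text
t: 5.77
eef_pos: [0.5537, 0.1931, 0.085]
tool_rot: [-0.002, 1.0, -0.022, 0.003]
contact_force: [0.3, -0.6, -0.3]
gripper_width: 0.344
```

```bash
python3 snap.py w5; python3 -c "
from h import *
print(get_obs()['gripper_width'])"
```

```text
5.7667 [0.55368184 0.19310376 0.08497082] [-0.00202656  0.99975002 -0.02210707  0.00265985] [ 0.3357796  -0.63915305 -0.33914351]
0.3390846394954796
```

View pics/w5.png

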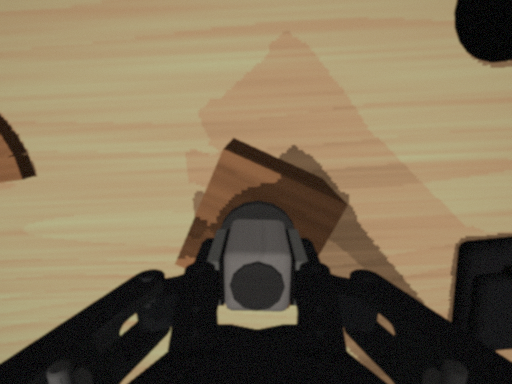

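Emit:
{"op": "send_rows", "data": {"motion": "0 0 0.5 0 0 0 1;0 0 1.5 0 0 0 1;0 0 2.5 0 0 0 1;0 0 3 0 0 0 1;0 0 3 0 0 0 1;0 0 3 0 0 0 1;0 0 3 0 0 0 1;0 0 2.5 0 0 0 1;0 0 2 0 0 0 1;0 0 1 0 0 0 1;0 0 0 0 0 0 1"}}

```text
t: 6.73
eef_pos: [0.5479, 0.1909, 0.3116]
tool_rot: [-0.001, 1.0, -0.021, -0.002]
contact_force: [0.3, -0.1, -3.3]
gripper_width: 0.342
```

```bash
python3 snap.py w6
```

```text
6.7333 [0.54792701 0.19086648 0.31157739] [-8.85955456e-04  9.99774112e-01 -2.11723139e-02 -1.63510604e-03] [ 0.32650553 -0.09559024 -3.30156709]
```

View pics/w6.png

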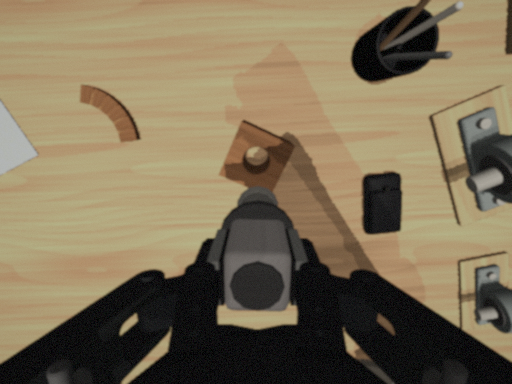

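The gun has left the stand and its hole shows empty at (257,156). Next I'll go to a viewpoint in front of the bearing.

Emit:
{"op": "send_rows", "data": {"motion": "-0.5 -1 0 0 0 0 1;-1 -2 0 0 0 0 1;-1.3 -3.4 0 0 0 0 1;-1.3 -3.4 0 0 0 0 1;-1.3 -3.4 0 0 0 0 1;-1.3 -3.4 0 0 0 0 1;-1.3 -3.4 0 0 0 0 1;-1.3 -3.4 0 0 0 0 1;-1.3 -3.4 0 0 0 0 1;-1 -2.5 0 0 0 0 1;-0.5 -1.5 0 0 0 0 1;0 0 0 0 0 0 1;0 0 0 0 0 0 1"}}

```text
t: 7.87
eef_pos: [0.3967, -0.1347, 0.2849]
tool_rot: [-0.001, 0.999, -0.023, -0.024]
contact_force: [-0.8, 0.6, -3.1]
gripper_width: 0.341
```

```bash
python3 snap.py w7
```

```text
7.8667 [ 0.39667178 -0.13474234  0.28487407] [-0.00148088  0.99944445 -0.02273926 -0.02432132] [-0.76593185  0.60622878 -3.10512897]
```

View pics/w7.png

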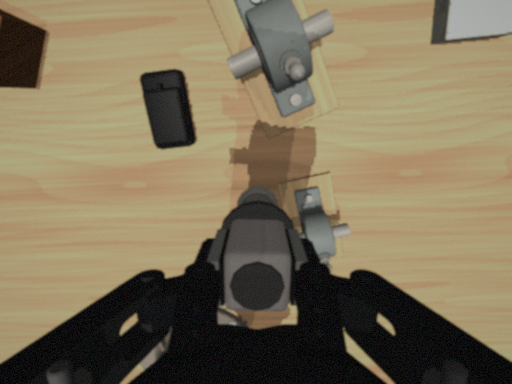

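Emit:
{"op": "send_rows", "data": {"motion": "1.5 -2.5 1 0 0 0 1;1.5 -2.5 1 0 0 0 1;1 -1.5 0.5 0 0 0 1;0 0 0 0 0 0 1;0 0 0 0 0 0 1"}}

```text
t: 8.33
eef_pos: [0.437, -0.1957, 0.306]
tool_rot: [-0.003, 0.999, -0.017, -0.029]
contact_force: [-0.8, 0.1, -2.8]
gripper_width: 0.343
```

```bash
python3 snap.py w8
python3 - <<'E'
import pickle,cv2,numpy as np
a=pickle.load(open("pics/w7.pkl","rb"))[1][30:110,250:330]; b=pickle.load(open("pics/w8.pkl","rb"))[1]
cv2.imwrite("pics/w7c.png",np.clip(cv2.resize(a,None,fx=7,fy=7,interpolation=2)[:,:,::-1]*1.4,0,255).astype('uint8'))
E
```

```text
8.3333 [ 0.43697983 -0.19566296  0.3060032 ] [-0.00324583  0.99943856 -0.01702061 -0.02867613] [-0.79675836  0.05413093 -2.84438223]
```

View pics/w8.png

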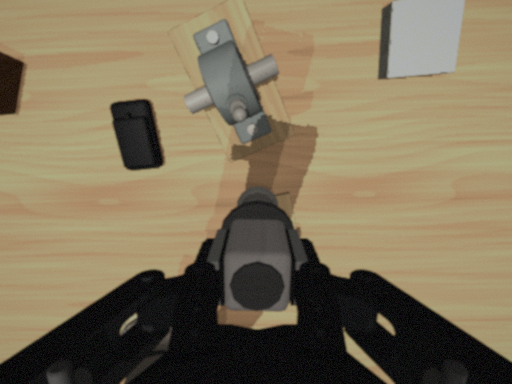

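View pics/w7c.png

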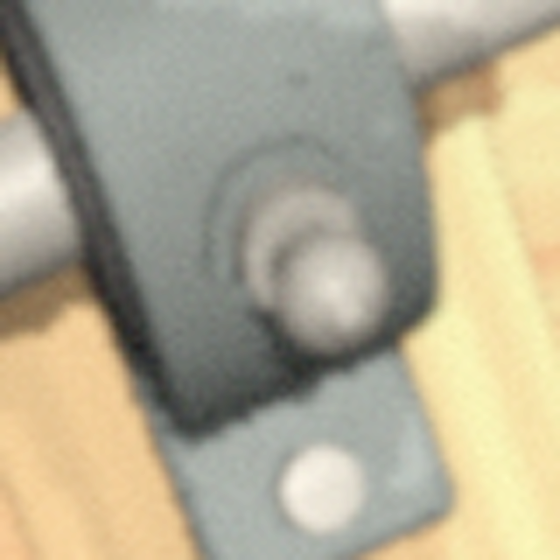

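Run:
```python
import pickle,cv2,numpy as np
b=pickle.load(open("pics/w8.pkl","rb"))[1][0:160,165:300]
cv2.imwrite("pics/w8d.png",np.clip(cv2.resize(b,None,fx=3.7,fy=3.7,interpolation=2)[:,:,::-1]*1.4,0,255).astype('uint8'))
b=pickle.load(open("pics/w8.pkl","rb"))[1][70:150,200:280]
cv2.imwrite("pics/w8c.png",np.clip(cv2.resize(b,None,fx=7,fy=7,interpolation=2)[:,:,::-1]*1.4,0,255).astype('uint8'))
```

```text
(no output)
```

View pics/w8c.png

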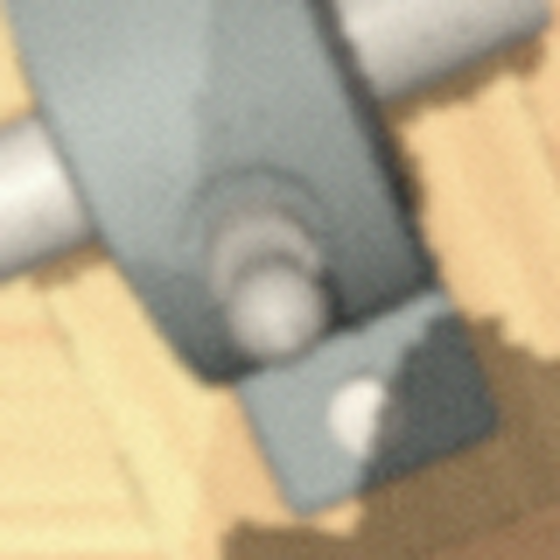

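View pics/w8d.png

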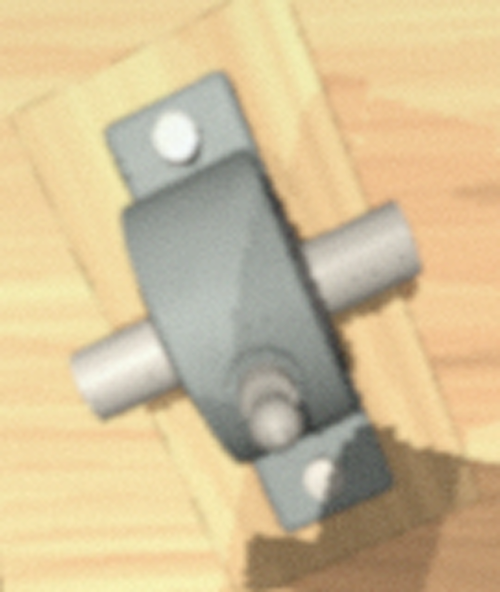

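Run:
```python
from h import *; import pickle
o7=pickle.load(open("pics/w7.pkl","rb"))[0];o8=pickle.load(open("pics/w8.pkl","rb"))[0]
c7,c8=cam("wrist",o7),cam("wrist",o8); s,t=cam("scene"),cam("top")
p7,p8=(296.9,71.7),(239.0,113.6)
print(tri([c7,c8],[p7,p8]))
ps=(150+174/4-.4,140+288/4-.4);pt=(180+662/5-.4,150+205/5-.4)
print(tri([c7,c8,s,t],[p7,p8,ps,pt]))
for c,p in [(c7,p7),(c8,p8),(s,ps),(t,pt)]: print(onz(c,p,.1298))
u=lambda a,b:(165+a/3.7-.4,b/3.7-.4)
def ang(p,q,z): d=onz(c8,u(*p),z)-onz(c8,u(*q),z); return np.linalg.norm(d),np.degrees(np.arctan2(d[1],d[0]))
print("bolts",ang((176,137),(322,478),.035)); print("edgeL",ang((8,118),(225,585),.012)); print("edgeR",ang((295,10),(478,478),.012)); print("shaft",ang((88,386),(402,232),.08))
print("farEdge",ang((8,118),(245,0),.012))
u7=lambda a,b:(250+a/7-.4,30+b/7-.4)
print("bolt low",tri([c7,c8],[u7(322,488),u(322,478)]))
```

```text
(array([ 0.49513028, -0.17738321,  0.12685322]), [array([-0.3, -0.4]), array([0.2, 0.3])])
(array([ 0.49731338, -0.17671618,  0.1317495 ]), [array([-0.3, -3.3]), array([-0.8, -1.4]), array([ 1.2, -0.5]), array([1.3, 1.6])])
[ 0.49457248 -0.17724514  0.1298    ]
[ 0.49567774 -0.17736034  0.1298    ]
[ 0.49494993 -0.17892081  0.1298    ]
[ 0.50324523 -0.17317455  0.1298    ]
bolts (np.float64(0.12695198570054522), np.float64(21.363260590349466))
edgeL (np.float64(0.18851872333346828), np.float64(20.87519199038673))
edgeR (np.float64(0.17828824931157997), np.float64(21.960440393407637))
shaft (np.float64(0.11393654892940484), np.float64(112.36161870741512))
farEdge (np.float64(0.09532096625765436), np.float64(110.76968013148557))
bolt low (array([ 0.46772217, -0.18787767,  0.03647698]), [array([-0.1, -0.2]), array([0.1, 0.1])])
```

```bash
cat > goal.py <<'E'
import sys
from h import *
psi=np.radians(21.5); n=np.array([-.5*np.cos(psi),-.5*np.sin(psi),np.sqrt(.75)])
B=np.array([.4955,-.1773,.1295]); T=B+.0095*n
def rep(d,T=T):
    """d: wanted TCP distance beyond tip along n"""
    o=get_obs(); w,x,y,z=o["tool_rot"];R=Ro.from_quat([x,y,z,w]).as_matrix()
    a=R[:,2]; b=-n; ax=np.cross(a,b); s=np.linalg.norm(ax); rv=ax/s*np.degrees(np.arctan2(s,a@b))
    e=o["eef_pos"]-T; al=e@n; lat=e-al*n
    g=(T+d*n-o["eef_pos"])*100
    F=np.array(o["contact_force"])
    # lateral error of mouth point
    m=o["eef_pos"]+.07*a-T; ml=m-(m@n)*n
    print("t",round(o["t"],2),"rot",rv.round(2),"| shift cm",g.round(2),"| along mm",round(al*1e3,1),"lat mm",(lat*1e3).round(1),"mouth lat",(ml*1e3).round(1),"mouth along",round(m@n*1e3,1),"| F",F.round(1),"Fn",round(F@n,1),"w",round(o["gripper_width"],3))
    print("n/cm->",n.round(3),"q",np.round(o["q"],2))
if __name__=="__main__": rep(float(sys.argv[1]))
E
python3 goal.py 0.11
```

```text
t 8.38 rot [ 10.7  -31.13  -0.84] | shift cm [ 0.3  -0.36 -7.29] | along mm 173.9 lat mm [26.8 15.3 17.6] mouth lat [-4.6  5.1 -1.4] mouth along 115.1 | F [ 0.  -1.1 -3.4] Fn -2.7 w 0.343
n/cm-> [-0.465 -0.183  0.866] q [ 0.39  0.12 -0.11  1.87  0.02  1.21 -1.34]
```

Emit:
{"op": "send_rows", "data": {"motion": "0 0 0 1 -2.5 0 1;0 0 0 1.3 -3.9 -0.1 1;0 0 0 1.3 -3.9 -0.1 1;0 0 0 1.3 -3.9 -0.1 1;0 0 0 1.3 -3.9 -0.1 1;0 0 0 1.3 -3.9 -0.1 1;0 0 0 1 -3 -0.1 1;0 0 0 0.5 -1.5 0 1;0 0 0 0 0 0 1"}}

```text
t: 9.13
eef_pos: [0.4332, -0.1788, 0.2987]
tool_rot: [-0.09, 0.975, -0.008, 0.204]
contact_force: [0.0, 0.0, -3.8]
gripper_width: 0.344
```

```bash
python3 goal.py 0.11
```

```text
t 9.13 rot [ 0.88 -4.2  -0.41] | shift cm [ 0.67 -2.04 -6.57] | along mm 166.3 lat mm [19.5 30.7 17. ] mouth lat [14.9 30.  14.4] mouth along 96.5 | F [ 0.   0.  -3.8] Fn -3.3 w 0.344
n/cm-> [-0.465 -0.183  0.866] q [ 0.53 -0.06 -0.03  2.15 -0.49  0.82 -0.79]
```

Emit:
{"op": "send_rows", "data": {"motion": "0.1 -0.4 -1 0.3 -1.5 -0.1 1;0.1 -0.4 -1.2 0.3 -1.5 -0.1 1;0.1 -0.4 -1.2 0.2 -0.8 0 1;0.1 -0.4 -1 0 0 0 1;0.1 -0.3 -0.6 0 0 0 1;0 0 -0.3 0 0 0 1;0 0 0 0 0 0 1"}}

```text
t: 9.72
eef_pos: [0.4375, -0.1886, 0.2419]
tool_rot: [-0.1, 0.967, -0.001, 0.233]
contact_force: [0.1, 0.8, -3.5]
gripper_width: 0.34
```

```bash
python3 goal.py 0.11; python3 snap.py w9
```

```text
t 9.72 rot [-0.39 -0.89 -0.4 ] | shift cm [ 0.24 -1.06 -0.89] | along mm 116.9 lat mm [ 0.8 11.9  2.9] mouth lat [-0.3 12.5  2.5] mouth along 46.9 | F [ 0.1  0.8 -3.5] Fn -3.2 w 0.34
n/cm-> [-0.465 -0.183  0.866] q [ 0.54  0.03  0.01  2.24 -0.68  0.69 -0.52]
9.7167 [ 0.43747623 -0.18860386  0.241869  ] [-9.96438468e-02  9.67429025e-01 -8.95261053e-04  2.32704500e-01] [ 0.09780779  0.8078579  -3.48283685]
```

View pics/w9.png

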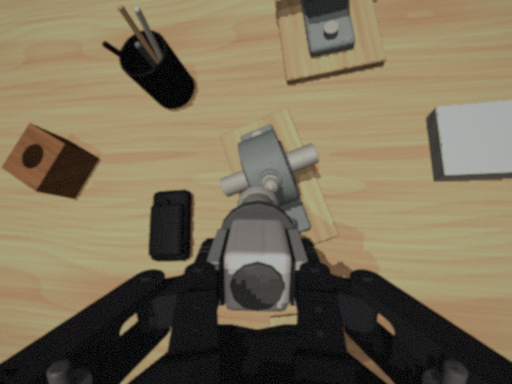

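Emit:
{"op": "send_rows", "data": {"motion": "0.05 -0.6 -0.2 -0.2 -0.4 -0.2 1;0.05 -0.5 -0.1 -0.2 -0.4 -0.2 1;0 -0.1 0 0 0 0 1;0 0 0 0 0 0 1"}}

```text
t: 10.1
eef_pos: [0.4402, -0.2015, 0.241]
tool_rot: [-0.094, 0.966, -0.002, 0.242]
contact_force: [-0.4, -0.3, -3.6]
gripper_width: 0.342
```

```bash
python3 goal.py 0.095; python3 snap.py w10
python3 - <<'E'
import pickle,cv2,numpy as np
from goal import *
o,im=pickle.load(open("pics/w10.pkl","rb")); c=cam("wrist",o)
print(proj(c,B),proj(c,T))
cv2.imwrite("pics/w10c.png",np.clip(cv2.resize(im[140:240,200:330],None,fx=6,fy=6,interpolation=2)[:,:,::-1]*1.3,0,255).astype('uint8'))
E
```

```text
t 10.1 rot [0.09 0.14 0.08] | shift cm [ 0.67  0.5  -2.1 ] | along mm 117.2 lat mm [ 3.6 -1.   1.7] mouth lat [ 3.8 -1.1  1.8] mouth along 47.2 | F [-0.4 -0.3 -3.6] Fn -2.9 w 0.342
n/cm-> [-0.465 -0.183  0.866] q [ 0.56  0.04  0.02  2.23 -0.71  0.67 -0.47]
10.1 [ 0.44018336 -0.20149481  0.2409787 ] [-0.09425448  0.96570438 -0.00155978  0.24192708] [-0.44604579 -0.27767487 -3.61552547]
[255.80487906 189.37240072] [255.78431919 192.04202508]
```

View pics/w10c.png

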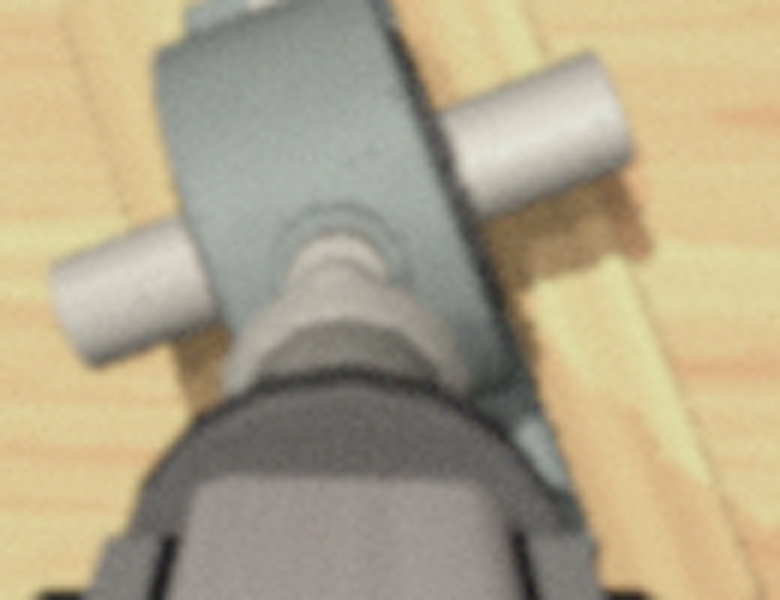

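Run:
```python
import pickle,cv2,numpy as np
from goal import *
o,im=pickle.load(open("pics/w10.pkl","rb")); c=calibration("wrist");K=np.array(c["mtx"]);H=np.linalg.inv(np.array(c["hand_eye"]))
def pj(p): v=K@(H[:3,:3]@p+H[:3,3]); return v[:2]/v[2]
x0,y0,f=190,140,6
cr=np.clip(cv2.resize(im[y0:y0+100,x0:x0+130].astype(float),None,fx=f,fy=f,interpolation=2)[:,:,::-1]*1.3,0,255).astype('uint8').copy()
def ring(r,z,col,im_,x0,y0,f):
    q=np.array([pj(np.array([r*np.cos(a),r*np.sin(a),z])) for a in np.linspace(0,6.283,60)]); q=((q-[x0,y0]+.5)*f).astype(int); cv2.polylines(im_,[q],True,col,1)
ring(.017,.070,(0,0,255),cr,x0,y0,f); ring(.023,.015,(0,255,0),cr,x0,y0,f); ring(.023,.007,(255,0,0),cr,x0,y0,f)
cc=cam("wrist",o); 
cv2.circle(cr,tuple(((proj(cc,B)-[x0,y0]+.5)*f).astype(int)),4,(0,255,255),-1)
cv2.imwrite("pics/w10o.png",cr)
print(pj(np.array([0,0,-.039])))
x0,y0=210,220
cr=np.clip(cv2.resize(im[y0:y0+100,x0:x0+100].astype(float),None,fx=f,fy=f,interpolation=2)[:,:,::-1]*1.8,0,255).astype('uint8').copy()
ring(.0115,-.039,(0,0,255),cr,x0,y0,f);cv2.imwrite("pics/w10p.png",cr)
```

```text
[256.69928747 286.26383767]
```

View pics/w10o.png

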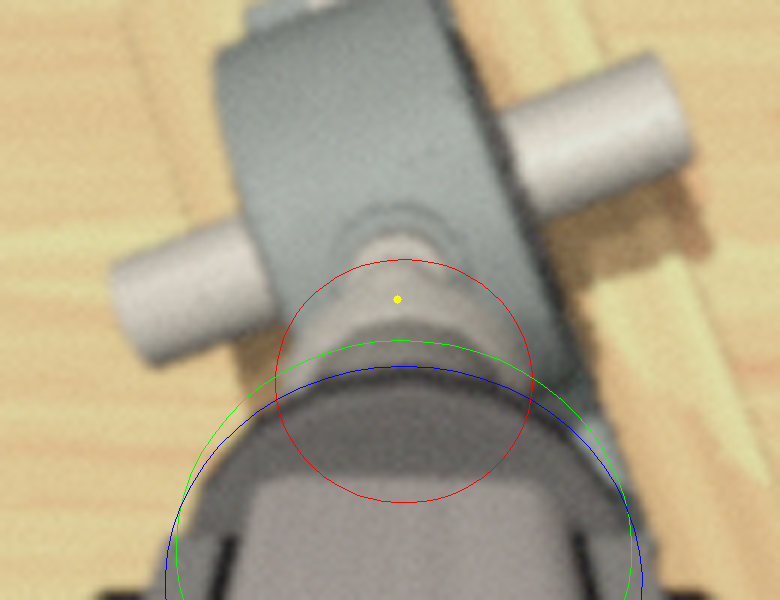

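View pics/w10p.png

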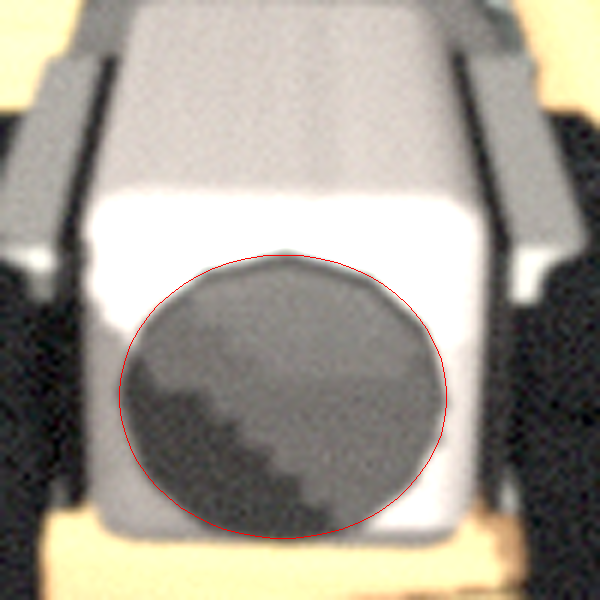

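```bash
cat > ov.py <<'E'
import pickle,cv2,numpy as np,sys
from goal import *
c=calibration("wrist");K=np.array(c["mtx"]);H=np.linalg.inv(np.array(c["hand_eye"]))
def pj(p): v=K@(H[:3,:3]@p+H[:3,3]); return v[:2]/v[2]
def ov(name,out,tilt=0,dz=0,dx=0,g=2.2,x0=215,y0=165,w=90,h=70,f=8,press=0,rings=True):
    o,im=pickle.load(open(f"pics/{name}.pkl","rb"))
    cr=np.clip(cv2.resize(im[y0:y0+h,x0:x0+w].astype(float),None,fx=f,fy=f,interpolation=2)[:,:,::-1]*g,0,255).astype('uint8').copy()
    def ring(r,z,col):
        z=z+dz; off=dx+np.tan(np.radians(tilt))*(z+.02)
        q=np.array([pj(np.array([off+r*np.cos(a),r*np.sin(a),z])) for a in np.linspace(0,6.283,90)]); q=((q-[x0,y0]+.5)*f).astype(int); cv2.polylines(cr,[q],True,col,1)
    if rings:
        ring(.017,.070-press,(0,0,255)); ring(.023,.015,(0,255,0)); ring(.023,.007,(255,0,0)); 
    cv2.imwrite(f"pics/{out}.png",cr)
E
python3 - <<'E'
from ov import *
ov("w10","w10q",rings=False,g=2.5); ov("w10","w10r",tilt=-3,g=1.6)
E
```

```text
(no output)
```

View pics/w10q.png

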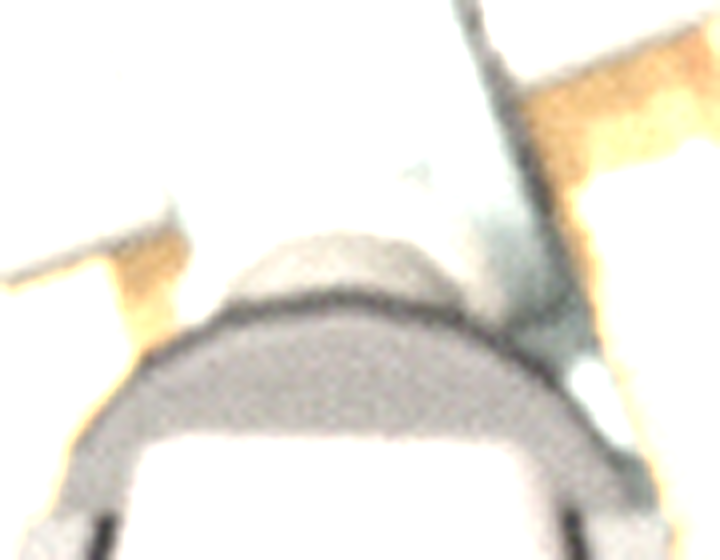

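View pics/w10r.png

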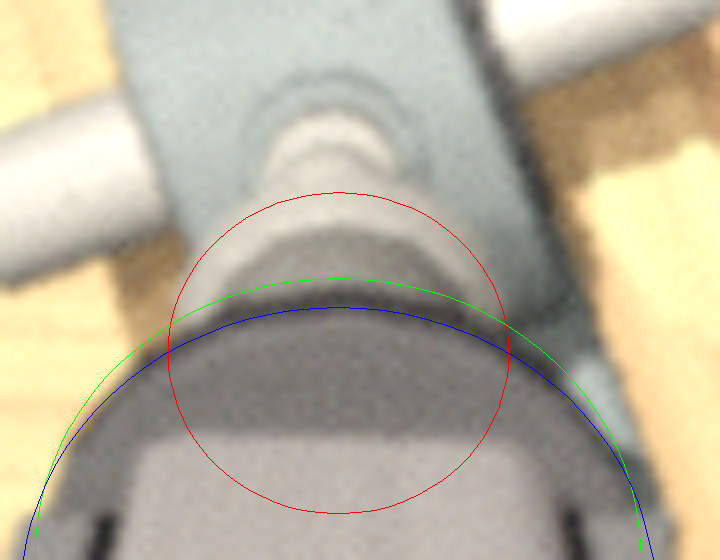

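```bash
python3 - <<'E'
from ov import *
from scipy.optimize import least_squares
Hc=np.array(c["hand_eye"])
def bp(p,z):
    d=Hc[:3,:3]@np.linalg.solve(K,[p[0],p[1],1]);C=Hc[:3,3]; return (C+d*(z-C[2])/d[2])[:2]
px=lambda a,b:(215+a/8-.5,165+b/8-.5)
col=[(145,348),(230,298),(345,284),(460,302),(530,345),(75,432)]
top=[(150,368),(230,322),(345,304),(460,325),(530,365)]
for nm,pts,z in [("under",col,.015),("under",col,.010),("top",top,.007),("top",top,.002)]:
    q=np.array([bp(px(*p),z) for p in pts])
    r=least_squares(lambda v:np.hypot(*(q-v[:2]).T)-.023,[0,0]); r2=least_squares(lambda v:np.hypot(*(q-v[:2]).T)-v[2],[0,0,.023])
    print(nm,z,(r.x*1e3).round(1),(r.fun*1e3).round(1),(r2.x*1e3).round(1))
E
python3 - <<'E'
import pickle,cv2,numpy as np
o,im=pickle.load(open("pics/w10.pkl","rb"))
l=cv2.cvtColor(im[160:210,220:300],cv2.COLOR_RGB2LAB); l[:,:,0]=cv2.createCLAHE(4,(3,3)).apply(l[:,:,0])
cv2.imwrite("pics/w10s.png",cv2.resize(cv2.cvtColor(l,cv2.COLOR_LAB2BGR),None,fx=9,fy=9,interpolation=2))
E
```

```text
under 0.015 [-2.1  0.2] [ 0.   0.2 -0.2  0.1 -0.2 -0.2] [-1.5  0.1 22.4]
under 0.01 [-0.6  0.4] [ 0.   0.3 -0.   0.1 -0.3 -0.3] [ 0.9  0.1 21.7]
top 0.007 [-1.3  0.3] [-0.2  0.1  0.1  0.1 -0.2] [ 0.6  0.3 21.4]
top 0.002 [0.3 0.3] [-0.3  0.2  0.2  0.1 -0.3] [ 3.   0.2 20.6]
```

View pics/w10s.png

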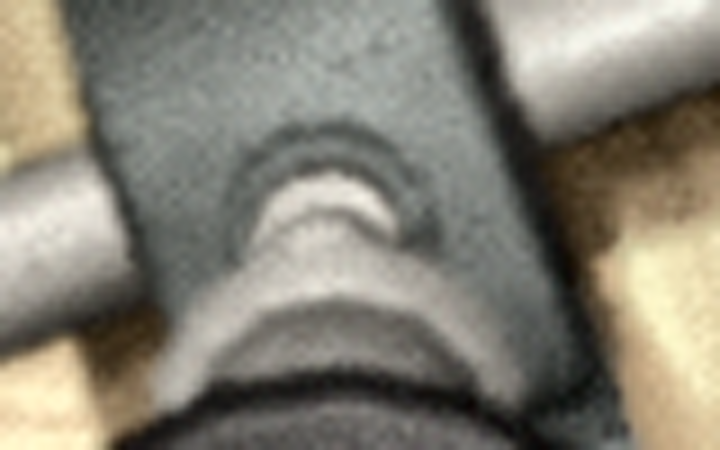

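Run:
```python
from ov import *
Hc=np.array(c["hand_eye"])
def bp(p,z):
    d=Hc[:3,:3]@np.linalg.solve(K,[p[0],p[1],1]);C=Hc[:3,3]; return (C+d*(z-C[2])/d[2])[:2]
for z in (.065,.07,.075):
    q=np.array([bp(p,z) for p in [(256.7,187.8),(237.8,202.3),(276.7,202.3),(244,193.5),(270.5,193.5)]])*1e3
    from scipy.optimize import least_squares
    r=least_squares(lambda v:np.hypot(*(q-v[:2]).T)-17,[0,0]); print(z,r.x.round(1),r.fun.round(1))
```

```text
0.065 [-3.6  0.3] [ 0.9 -0.7 -0.7 -0.2 -0.2]
0.07 [-4.8  0.3] [ 0.8 -0.5 -0.5 -0.3 -0.3]
0.075 [-6.1  0.3] [ 0.6 -0.3 -0.3 -0.3 -0.3]
```

Run:
```python
import pickle,cv2,numpy as np
r=[]
for n in ["w5","w6","w8","w10"]:
    im=pickle.load(open(f"pics/{n}.pkl","rb"))[1][170:320,210:305]
    r.append(np.clip(cv2.resize(im.astype(float),None,fx=2.1,fy=3.8,interpolation=2)*1.5,0,255))
    g=cv2.cvtColor(pickle.load(open(f"pics/{n}.pkl","rb"))[1],cv2.COLOR_RGB2GRAY)
    print(n,g[180:225,258].tolist(),g[295:316,258].tolist())
im=np.hstack(r)
for y in range(0,570,38): cv2.line(im,(0,y),(800,y),(0,255,255),1)
cv2.imwrite("pics/cmp.png",im[:,:,::-1].astype('uint8'))
```

```text
w5 [101, 97, 96, 97, 94, 89, 70, 56, 50, 50, 51, 52, 48, 47, 52, 51, 48, 50, 49, 44, 41, 28, 35, 37, 38, 43, 46, 42, 41, 41, 42, 42, 44, 44, 43, 49, 39, 42, 39, 57, 71, 77, 74, 77, 82] [43, 47, 45, 47, 45, 42, 47, 45, 48, 42, 40, 42, 40, 40, 62, 109, 151, 169, 171, 169, 165]
w6 [69, 73, 74, 78, 80, 75, 73, 78, 77, 78, 82, 80, 69, 64, 61, 61, 63, 59, 57, 57, 46, 33, 25, 34, 40, 41, 40, 39, 40, 40, 39, 37, 41, 47, 43, 44, 46, 46, 47, 61, 72, 79, 76, 78, 78] [43, 44, 40, 44, 39, 36, 48, 39, 47, 44, 42, 42, 45, 39, 59, 97, 138, 157, 162, 162, 163]
w8 [91, 90, 89, 86, 84, 81, 74, 75, 72, 76, 75, 75, 66, 60, 61, 60, 56, 60, 56, 55, 43, 35, 26, 34, 44, 42, 38, 38, 42, 41, 37, 39, 39, 36, 38, 44, 44, 42, 49, 58, 73, 73, 72, 75, 71] [41, 39, 38, 35, 36, 37, 44, 40, 40, 41, 33, 47, 39, 46, 47, 78, 101, 110, 116, 114, 107]
w10 [142, 144, 140, 125, 124, 130, 130, 132, 133, 134, 136, 139, 129, 110, 96, 90, 94, 96, 99, 96, 83, 60, 49, 58, 73, 82, 80, 80, 76, 77, 78, 76, 73, 75, 75, 73, 81, 77, 80, 96, 110, 117, 115, 117, 117] [67, 65, 63, 62, 45, 40, 39, 38, 43, 42, 33, 33, 37, 39, 49, 82, 123, 148, 154, 150, 151]
```

View pics/cmp.png

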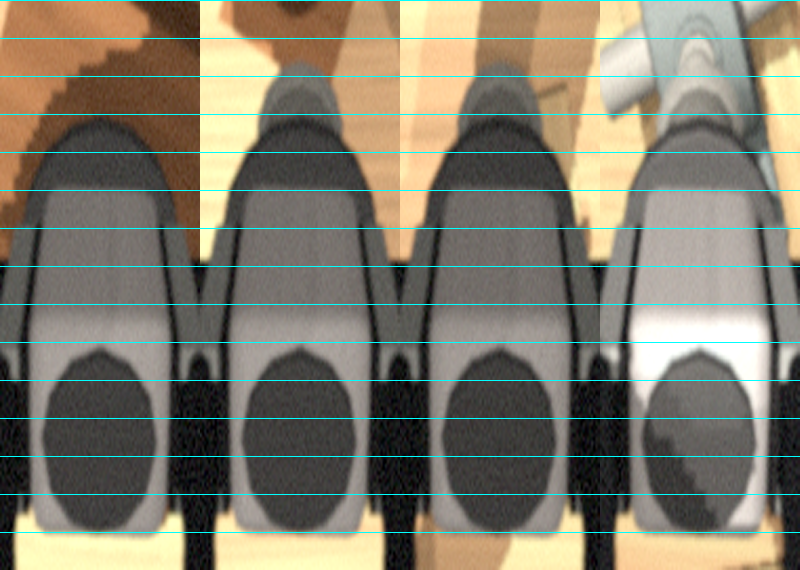

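Run:
```python
from ov import *
from scipy.optimize import least_squares
obs=[(-15,-39,309.8),(15,-39,251),(15,7,218.7),(23,7,202.3),(23,15,200),(17,70,188)]
def P_(v,x,z):
    a=np.radians(v[2]); X=v[0]+x*np.cos(a)+z*np.sin(a); Z=v[1]-x*np.sin(a)+z*np.cos(a)
    return pj(np.array([X,0,Z])/1e3)[1]
for v in [(0,0,0)]: print([round(P_(v,x,z)-r,1) for x,z,r in obs])
r=least_squares(lambda v:[P_(v,x,z)-r_ for x,z,r_ in obs],[0,0,0]); print(r.x,r.fun.round(1))
r=least_squares(lambda v:[P_(v,x,z)-r_ for x,z,r_ in obs[:5]],[0,0,0]); print(r.x,r.fun.round(1), P_(r.x,17,70))
```

```text
[np.float64(6.2), np.float64(3.4), np.float64(-4.7), np.float64(-1.8), np.float64(-3.7), np.float64(-5.3)]
[-4.77695735  8.58640325 -1.92771728] [ 0.1  0.2 -2.2  1.4 -0.   0.4]
[-4.75579462  8.19625858 -2.37955675] [ 0.3 -0.2 -2.   1.6  0.3] 189.1558560210329
```

Run:
```python
from h import *; import pickle
c1=cam("wrist",pickle.load(open("pics/w1.pkl","rb"))[0]);c2=cam("wrist",pickle.load(open("pics/w2.pkl","rb"))[0])
u1=lambda a,b:(180+a/6.5-.4,120+b/6.5-.4); u2=lambda a,b:(243+(a-390)/6.5-.4,155+b/6.5-.4)
print(onz(c1,u1(237,187),.076),onz(c2,u2(576,182),.076), tri([c1,c2],[u1(237,187),u2(576,182)]))
for n in ["w5","w10"]:
    o=pickle.load(open(f"pics/{n}.pkl","rb"))[0]; w,x,y,z=o["tool_rot"]; print(Ro.from_quat([x,y,z,w]).as_matrix().round(4)[:,2])
c7=cam("wrist",pickle.load(open("pics/w6.pkl","rb"))[0])
# stand hole in w6
print("hole w6",onz(c7,(257,156),.07))
```

```text
[0.55504014 0.19018076 0.076     ] [0.55300826 0.19285243 0.076     ] (array([0.55279195, 0.19169098, 0.06947434]), [array([-0.7,  1.1]), array([ 0.7, -1. ])])
[ 0.0054  0.0039 -1.    ]
[ 0.4676  0.1813 -0.8652]
hole w6 [0.55774408 0.19071235 0.07      ]
```

Emit:
{"op": "send_rows", "data": {"motion": "0.2 0.25 -1.0 0 0 0 1;0.35 0.25 -0.9 0 0 0 1;0.2 0.1 -0.4 0 0 0 1;0 0 0 0 0 0 1"}}

```text
t: 10.48
eef_pos: [0.4486, -0.1949, 0.2162]
tool_rot: [-0.094, 0.966, -0.002, 0.242]
contact_force: [-0.2, 0.5, -3.7]
gripper_width: 0.343
```

```bash
python3 goal.py 0.075; python3 snap.py w11
python3 - <<'E'
import pickle,cv2,numpy as np
o,im=pickle.load(open("pics/w11.pkl","rb"))
l=cv2.cvtColor(im[150:215,215:305],cv2.COLOR_RGB2LAB); l[:,:,0]=cv2.createCLAHE(3,(3,3)).apply(l[:,:,0])
cv2.imwrite("pics/w11s.png",cv2.resize(cv2.cvtColor(l,cv2.COLOR_LAB2BGR),None,fx=8,fy=8,interpolation=2))
im=read_camera("scene") if False else None
from station import read_camera
im=read_camera("scene"); cv2.imwrite("pics/s11.png",cv2.resize(im[150:250,130:250],None,fx=6,fy=6,interpolation=2)[:,:,::-1])
E
```

```text
t 10.48 rot [0.13 0.2  0.11] | shift cm [ 0.76  0.22 -1.36] | along mm 90.7 lat mm [-0.3  0.7 -0. ] mouth lat [-0.1  0.5  0.1] mouth along 20.7 | F [-0.2  0.5 -3.7] Fn -3.2 w 0.343
n/cm-> [-0.465 -0.183  0.866] q [ 0.55  0.08  0.    2.26 -0.77  0.61 -0.42]
10.4833 [ 0.44855736 -0.19494594  0.2162488 ] [-0.09382785  0.96561254 -0.00160809  0.24245859] [-0.23411184  0.54087402 -3.69780808]
```

View pics/w11s.png

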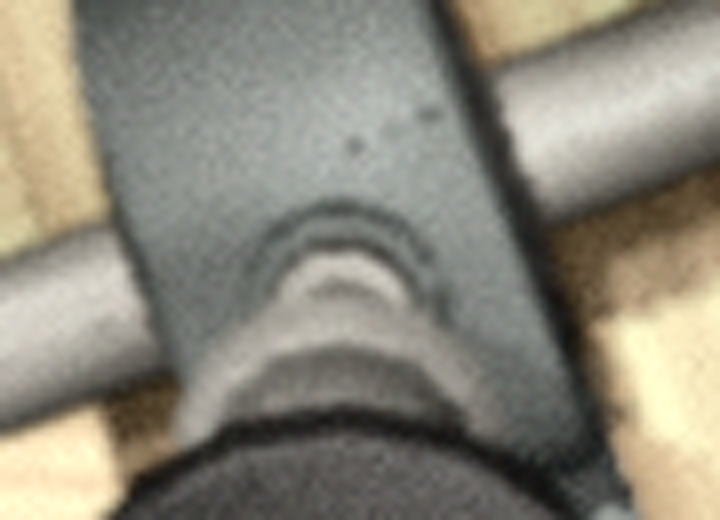

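View pics/s11.png

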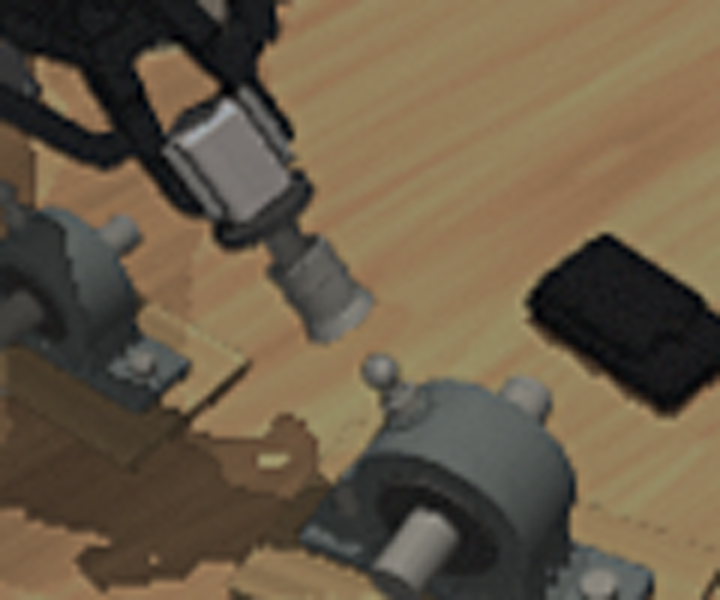

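The scene view shows the gun axis, through the grip at (235,160) and mouth at (343,322), pointing within about 0.5 px of the nipple ball at (380,373), and parallel to it. I'll advance along the axis.

Emit:
{"op": "send_rows", "data": {"motion": "0.23 0.04 -0.43 0 0 0 1;0.28 0.08 -0.52 0 0 0 1;0.23 0.07 -0.43 0 0 0 1;0.14 0.04 -0.26 0 0 0 1;0 0 0 0 0 0 1"}}

```text
t: 11.0
eef_pos: [0.4587, -0.1933, 0.1995]
tool_rot: [-0.093, 0.965, -0.002, 0.243]
contact_force: [0.4, -0.7, -3.6]
gripper_width: 0.345
```

```bash
python3 goal.py 0.065
```

```text
t 11.0 rot [0.19 0.29 0.17] | shift cm [ 0.21  0.24 -0.55] | along mm 71.1 lat mm [ 0.8 -1.2  0.1] mouth lat [ 1.1 -1.5  0.3] mouth along 1.1 | F [ 0.4 -0.7 -3.6] Fn -3.1 w 0.345
n/cm-> [-0.465 -0.183  0.866] q [ 0.54  0.12 -0.01  2.26 -0.82  0.57 -0.38]
```

Emit:
{"op": "send_rows", "data": {"motion": "0.1 0.12 -0.26 0.1 0.15 0.1 1;0.14 0.08 -0.26 0.1 0.1 0 1;0.1 0.04 -0.17 0 0 0 1;0 0 0 0 0 0 1"}}

```text
t: 11.33
eef_pos: [0.4627, -0.1907, 0.1918]
tool_rot: [-0.095, 0.966, -0.002, 0.241]
contact_force: [-0.3, -0.4, -3.1]
gripper_width: 0.342
```

```bash
python3 goal.py 0.05
```

```text
t 11.33 rot [-0.    0.03  0.01] | shift cm [ 0.52  0.25 -1.08] | along mm 62.2 lat mm [ 0.5 -0.3  0.2] mouth lat [ 0.6 -0.3  0.2] mouth along -7.8 | F [-0.3 -0.4 -3.1] Fn -2.5 w 0.342
n/cm-> [-0.465 -0.183  0.866] q [ 0.54  0.14 -0.02  2.26 -0.83  0.55 -0.37]
```

Emit:
{"op": "send_rows", "data": {"motion": "0.08 0.04 -0.17 0 0 0 1;0.08 0.04 -0.17 0 0 0 1;0.05 0.03 -0.1 0 0 0 1;0 0 0 0 0 0 1"}}

```text
t: 11.67
eef_pos: [0.4654, -0.1899, 0.188]
tool_rot: [-0.095, 0.966, -0.002, 0.242]
contact_force: [-3.6, 0.1, 2.0]
gripper_width: 0.34
```

```bash
python3 goal.py 0.05
```

```text
t 11.67 rot [0.   0.12 0.03] | shift cm [ 0.24  0.17 -0.7 ] | along mm 57.5 lat mm [ 1.  -0.3  0.5] mouth lat [ 1.2 -0.3  0.6] mouth along -12.5 | F [-3.6  0.1  2. ] Fn 3.4 w 0.34
n/cm-> [-0.465 -0.183  0.866] q [ 0.54  0.15 -0.02  2.26 -0.85  0.54 -0.36]
```

Emit:
{"op": "send_rows", "data": {"motion": "0.08 0.04 -0.17 0 0 0 1;0.08 0.04 -0.17 0 0 0 1;0.08 0.04 -0.17 0 0 0 1;0 0 0 0 0 0 1"}}

```text
t: 12.0
eef_pos: [0.4679, -0.1893, 0.1836]
tool_rot: [-0.095, 0.965, -0.002, 0.243]
contact_force: [-5.1, -0.2, 2.3]
gripper_width: 0.343
```

```bash
python3 goal.py 0.05
```

```text
t 12.0 rot [0.04 0.22 0.07] | shift cm [-0.01  0.11 -0.26] | along mm 52.4 lat mm [ 1.2 -0.7  0.5] mouth lat [ 1.4 -0.7  0.6] mouth along -17.6 | F [-5.1 -0.2  2.3] Fn 4.4 w 0.343
n/cm-> [-0.465 -0.183  0.866] q [ 0.54  0.16 -0.03  2.26 -0.86  0.53 -0.35]
```

Emit:
{"op": "send_rows", "data": {"motion": "0.02 0.08 -0.22 0 0.1 0 1;0.05 0.06 -0.2 0 0.1 0 1;0.08 0.04 -0.17 0 0 0 1;0 0 0 0 0 0 1"}}

```text
t: 12.33
eef_pos: [0.4704, -0.1875, 0.1771]
tool_rot: [-0.094, 0.966, -0.002, 0.241]
contact_force: [-2.4, -0.6, 2.6]
gripper_width: 0.342
```

```bash
python3 goal.py 0.045;python3 snap.py w12
```

```text
t 12.33 rot [0.1  0.05 0.07] | shift cm [-0.02  0.02 -0.04] | along mm 45.2 lat mm [ 0.4 -0.2  0.2] mouth lat [ 0.4 -0.3  0.2] mouth along -24.8 | F [-2.4 -0.6  2.6] Fn 3.5 w 0.342
n/cm-> [-0.465 -0.183  0.866] q [ 0.53  0.17 -0.03  2.27 -0.87  0.52 -0.34]
12.3333 [ 0.47038387 -0.18748492  0.17706923] [-0.09431834  0.96590308 -0.00220534  0.24110251] [-2.41792669 -0.63569447  2.5690258 ]
```

Force along the axis fell to about 6.4 N after 7 mm more advance, and the depth is 24.8 mm. That fits a snap-in with the tip on the bore floor. I'll keep pushing.

Emit:
{"op": "send_rows", "data": {"motion": "0.08 0.04 -0.2 0 0 0 1;0.08 0.04 -0.2 0 0 0 1;0.08 0.04 -0.2 0 0 0 1;0 0 0 0 0 0 1"}}

```text
t: 12.72
eef_pos: [0.4733, -0.1864, 0.1716]
tool_rot: [-0.094, 0.966, -0.002, 0.242]
contact_force: [-5.0, -0.4, 5.2]
gripper_width: 0.341
```

```bash
python3 goal.py 0.036
```

```text
t 12.72 rot [0.09 0.14 0.08] | shift cm [ 0.11  0.08 -0.27] | along mm 39.0 lat mm [ 0.3 -0.3  0.1] mouth lat [ 0.5 -0.4  0.2] mouth along -31.0 | F [-5.  -0.4  5.2] Fn 6.9 w 0.341
n/cm-> [-0.465 -0.183  0.866] q [ 0.54  0.19 -0.04  2.27 -0.89  0.5  -0.32]
```

Emit:
{"op": "send_rows", "data": {"motion": "0.07 0.04 -0.2 0 0.1 0 1;0.07 0.04 -0.18 0 0.1 0 1;0 0 0 0 0 0 1;0 0 0 0 0 0 1"}}

```text
t: 13.05
eef_pos: [0.475, -0.1858, 0.1686]
tool_rot: [-0.095, 0.966, -0.003, 0.241]
contact_force: [-7.0, 0.6, 7.7]
gripper_width: 0.34
```

```bash
python3 goal.py 0.036;python3 snap.py w13
python3 - <<'E'
import cv2,numpy as np
from station import read_camera
im=read_camera("scene"); cv2.imwrite("pics/s13.png",cv2.resize(im[150:250,130:250],None,fx=6,fy=6,interpolation=2)[:,:,::-1])
im=cv2.imread("pics/w13.png")[150:215,215:305]; cv2.imwrite("pics/w13c.png",cv2.resize(im,None,fx=8,fy=8,interpolation=2))
E
```

```text
t 13.05 rot [0.09 0.04 0.06] | shift cm [-0.07  0.02  0.03] | along mm 35.5 lat mm [ 0.4 -0.3  0.2] mouth lat [ 0.5 -0.4  0.2] mouth along -34.5 | F [-7.   0.6  7.7] Fn 9.8 w 0.34
n/cm-> [-0.465 -0.183  0.866] q [ 0.53  0.19 -0.04  2.27 -0.9   0.5  -0.32]
13.05 [ 0.47498534 -0.18584589  0.16860455] [-0.09456329  0.96591833 -0.00251871  0.24094237] [-6.98300945  0.64548654  7.70436363]
```

View pics/s13.png

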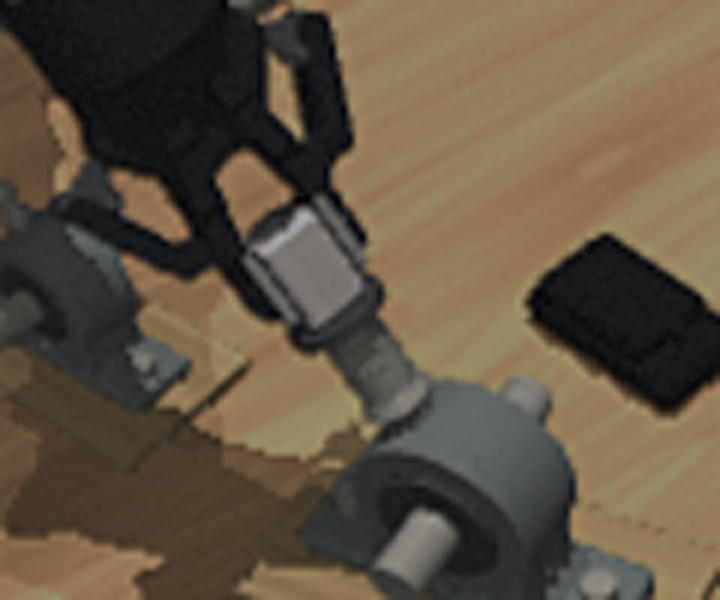

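View pics/w13.png

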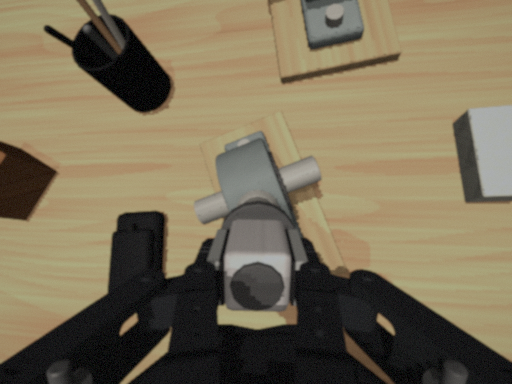

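Emit:
{"op": "send_rows", "data": {"motion": "0 0 0 0 0 0 1;0 0 0 0 0 0 1;0 0 0 0 0 0 1;0 0 0 0 0 0 1;0 0 0 0 0 0 1;0 0 0 0 0 0 1"}}

```text
t: 13.65
eef_pos: [0.4743, -0.1861, 0.1698]
tool_rot: [-0.095, 0.966, -0.003, 0.242]
contact_force: [-5.7, 0.3, 7.3]
gripper_width: 0.342
```

```bash
python3 goal.py 0.036
python3 - <<'E'
import pickle,cv2,numpy as np
r=[]
for n in ["w10","w13"]:
    g=cv2.cvtColor(pickle.load(open(f"pics/{n}.pkl","rb"))[1],cv2.COLOR_RGB2GRAY)
    print(n,g[195:225,258].tolist(),g[255:270,258].tolist(),g[300:316,258].tolist())
E
```

```text
t 13.65 rot [0.05 0.13 0.05] | shift cm [ 0.01  0.05 -0.08] | along mm 36.9 lat mm [ 0.3 -0.4  0.1] mouth lat [ 0.5 -0.4  0.2] mouth along -33.1 | F [-5.7  0.3  7.3] Fn 8.9 w 0.342
n/cm-> [-0.465 -0.183  0.866] q [ 0.54  0.19 -0.04  2.27 -0.9   0.5  -0.31]
w10 [90, 94, 96, 99, 96, 83, 60, 49, 58, 73, 82, 80, 80, 76, 77, 78, 76, 73, 75, 75, 73, 81, 77, 80, 96, 110, 117, 115, 117, 117] [167, 173, 174, 175, 175, 164, 138, 91, 62, 68, 78, 84, 79, 78, 75] [40, 39, 38, 43, 42, 33, 33, 37, 39, 49, 82, 123, 148, 154, 150, 151]
w13 [140, 132, 105, 96, 90, 80, 59, 53, 60, 73, 84, 78, 78, 78, 76, 79, 76, 76, 79, 77, 77, 74, 79, 80, 96, 109, 120, 118, 120, 117] [169, 174, 176, 176, 176, 168, 138, 96, 63, 69, 79, 83, 80, 77, 79] [55, 41, 35, 37, 40, 40, 41, 40, 37, 48, 86, 127, 155, 161, 162, 162]
```

Emit:
{"op": "send_rows", "data": {"motion": "0.06 0.04 -0.14 0 0 0 1;0.04 0.03 -0.08 0 0 0 1"}}

```text
t: 13.82
eef_pos: [0.4751, -0.1857, 0.1681]
tool_rot: [-0.095, 0.966, -0.003, 0.242]
contact_force: [-5.7, -1.1, 7.4]
gripper_width: 0.336
```

```bash
python3 goal.py 0.036; python3 snap.py w14; python3 goal.py 0.036; python3 -c "
from station import hand_in; print(hand_in())"; python3 goal.py 0.036
```

```text
t 13.82 rot [0.06 0.18 0.07] | shift cm [-0.08  0.01  0.08] | along mm 34.9 lat mm [ 0.3 -0.3  0.1] mouth lat [ 0.5 -0.4  0.2] mouth along -35.1 | F [-5.7 -1.1  7.4] Fn 9.3 w 0.336
n/cm-> [-0.465 -0.183  0.866] q [ 0.54  0.19 -0.05  2.27 -0.91  0.49 -0.31]
13.8167 [ 0.47513369 -0.18573762  0.16805506] [-0.09488052  0.96559631 -0.00305504  0.24209941] [-5.69994864 -1.05452166  7.42566727]
t 13.87 rot [0.06 0.18 0.07] | shift cm [-0.08  0.01  0.09] | along mm 34.9 lat mm [ 0.3 -0.3  0.1] mouth lat [ 0.5 -0.4  0.2] mouth along -35.1 | F [-6.4  0.3  7.1] Fn 9.1 w 0.342
n/cm-> [-0.465 -0.183  0.866] q [ 0.54  0.19 -0.05  2.27 -0.91  0.49 -0.31]
the job is handed in; nothing more can be done
None
the job is handed in; nothing more can be done
```

I lifted the gun out of its stand and aligned it with the 30° nipple of the middle-sized bearing. I then pressed until the coupler snapped on and kept pushing, and handed the job in at about 13.9 s while still gripping and pushing.

**Snap:** The tip met the jaws at about 12.5 mm depth. The axial force rose to about 7.3 N (gun weight added back), then fell to about 6.4 N over the next 7 mm, as a snap-in would.

**Final push:** The nipple tip sits about 35 mm past the mouth's fully-out position, against at most 29 mm if the coupler had not snapped. That puts the nozzle about 11.6 mm into its 14 mm travel. The axial push is about 12 N, which by the spring figures means well over half. These figures come from the arm's pose and force; I did not read the nozzle joint directly.

**Position and grip:** Lateral error was under 1 mm and tilt about 0.2°. Shortly before hand-in the gun had not shifted in the grip. The scene picture shows the nozzle over the nipple, and I saw nothing else disturbed.

**Disagreements:**
- The top camera put the nipple about 8 mm off from the wrist and scene cameras.
- Fitting the gun's outline in the wrist picture suggested its mouth was up to 5 mm off the tool axis. The scene view and the low sideways forces on contact did not bear that out.

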